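# Ready the board shear for the next cut

### The arm

A 6-joint arm with a two-finger parallel gripper is mounted at the origin on a cart in front of the work surface, level with it; the furniture and walls round the work are solid. World frame = base frame: x ahead of the robot, y to its left, z up, the work surface at z = 0. Lengths are in m, angles in degrees, forces in N, time in s.
With the tool pointing down it reaches from about 0.425 to 0.95 m from the base axis. Payload 3.5 kg.
Tool frame: the origin (TCP) lies at the centre of the arm's flange, where the gripper is bolted on; the fingertips stand 173 mm ahead of it and the grasp point (between the pads) lies manip.grip_point_offset ahead of it (manip.grip_point_offset is the distance from the TCP to the grasp point, in m); z points along the fingers, y is the line along which they close (so a half turn about z gives the same grasp; the last joint's range is limited). The gripper opens to 85 mm and grips with 20 to 120 N. Pads are 22 mm wide; open, the fingers measure 114 mm over their backs; the gripper's body (76 mm by 85 mm) begins 54 mm behind the grasp point. The pads swing forward as they close: fully open they stand 13 mm farther back than shut.
Start: joints at [-79.641, 16.404, 90.338, -0, 73.258, -8.594], TCP at [0.219, -0.638, 0.405] pointing down, gripper open.
Joint ranges: [-158.93, 158.93], [-51.34, 127.21], [12.03, 142.37], [-87.48, 267.48], [13.55, 161.25], [-162.69, 162.69]. Speed limits (degrees/s): [159.86, 159.86, 180, 180, 180, 180].

### API

Orientations are given as [roll, pitch, yaw] about the fixed x, y, z axes, in that order (R = Rz(yaw) Ry(pitch) Rx(roll)).
In Python, from bench import manip, get_image, calibration gives the robot as it stands. The module is installed in compiled form; this text tells all that it offers. Calls block until the motion is done:
- manip.move_to(position, orientation): joint-space move of the TCP to a pose.
- manip.move_linear(position, orientation=None, vel=0.15): straight line of the TCP; orientation=None keeps the orientation; vel is the mean speed in m/s.
- manip.move_joints(angles): joint-space move.
- manip.set_gripper(opening, grip_force=None): opening from 0.0 (shut) to 1.0 (fully open); grip_force is the grip in N (None keeps the last); returns when the fingers have stopped.
- manip.hold(seconds).
- manip.inverse_kinematics(position, orientation): joint angles nearest the present ones, or None.
- manip.observe(): the state.
- get_image(name): name is "scene" or "top"; returns the picture (420x560x3 uint8, blue, green, red); there is no depth.
- calibration(name): a dict with "mtx" (3x3 intrinsics, pixels), "origin" and "rotation" of the camera in the world. Camera axes: x right, y up, looking along -z (the intrinsics and any distortion apply to the point x, -y, -z); pixel columns grow to the right and rows downward; lengths in m; the calibration is good to about 2 mm. A picture is of the moment at which its call begins. calibration takes no time and is no camera call.
A pose or a line that the arm cannot do raises manip.PlanningError and nothing moves.
- manip.sign_off(): hands the job in; it is judged then, once.
The state is a dict: "clock": time; "qpos": joint angles; "joint_vel": joint speeds; "effort": joint torques, N m; "tcp_pos": TCP position; "tcp_rot": TCP orientation; "force": force on the tool from outside, world axes, zero at the start; "torque": the same for the moment, N m; "finger_gap": opening from 0.0 (shut) to 1.0 (fully open); "grip_force": force on a finger pad.
Only numpy, scipy, OpenCV 4.12 (cv2) and the standard library are available. Lean on these libraries where they do the work, as an engineer would, in place of code of your own. Each camera call takes 0.05 s, during which the arm holds its last target. There are 200 camera calls.

### The job

Get the green board shear ready for the next cut. First push its counterweighted blade arm up past the balance point so that it leans back and stays raised by itself; then push the fibreboard strip, flat on the table, under the raised arm until its long side lies along the steel fence and its right-hand end is right up against the aluminium gauge. Only push: do not take the arm's grip between the fingers or lift the strip, leave the gauge where it is set, and do not disturb the other things on the bench.

Things in the scene. Friction and masses are not known exactly. Their poses are not given: they have to be found in the camera images.
- shear: Green board shear, fixed. Origin: on the bench below the blade line, half-way along the table. x points away from the robot along the blade line (turned -0.12 to 0.45 rad), y left, z up. Table: x -100 to 100, y 0 to 220 mm, top at z = 50 mm; its right edge y = 0 is the blade line. Arm pivot axis: along y through x = 115, z = 85 mm, between green cheeks at y = -35 to 11 mm, up to z = 115 mm.
- blade_arm (a joint): Angle of the blade arm (rad), growing as its front end rises. 0 = closed: the blade bars the table's right edge. Balance point about 0.72: below it the arm falls shut when let go, above it it falls back to its stop at 1.25 and stays there. From closed about 3 N at the cross grip lifts it, less towards the balance point. Lightly damped.
- cross_grip (a point): Middle of the wooden cross grip at the arm's cranked front end: round bar, 84 mm long, 22 mm thick, along the shear's y, sticking out to the right of the arm, free all round. 218 mm from the pivot axis; closed at x = -70, y = -68, z = 200 mm of the shear. It swings up and away from the robot about the pivot. Axes turn with the arm.
- ball_weight (a point): Centre of the dark iron ball weight, 60 mm across, on the arm's tail: closed at x = 139, y = -12, z = 171 mm of the shear, above and a little behind the pivot; with the arm raised it rests behind the pivot, level with it.
- strip: Loose tan strip of hard fibreboard, 50 x 180 x 8 mm, about 60 to 105 g, flat on the shear's table left of the blade, roughly square to it (long side = its own y axis). Origin: centre of its underside.
- strip_lead (a point): Centre of the strip's right-hand end (the end towards blade and gauge), half-way up its 8 mm thickness.
- strip_tail (a point): Centre of the strip's left-hand end (where it can be pushed towards the gauge), half-way up its thickness.
- strip_far_edge (a point): Middle of the strip's long side that faces the fence, half-way up its thickness.
- fence (a point): Point on the flat near face of the steel fence (x = 50 mm of the shear), at table height, 110 mm left of the blade line; axes as the shear's. The fence runs along y from 17 to 212 mm, 11 mm high, 16 mm thick. The strip's far side has to lie along this face.
- gauge_face (a point): Middle of the aluminium gauge's flat left face, at table height; axes as the shear's. Plate 125 mm wide along x, 20 mm above table height, right of the blade line, clamped on two rods 30 to 75 mm from it (differs between starts); it holds against pushes under 60 N. The strip's end overhangs freely in between.
- rivet_tin: Bystander, to be left alone: closed flat yellow-brown tin, 82 x 118 x 38 mm. Origin: centre of its underside.
- edge_tool: Bystander, to be left alone: edge slicker with wooden handle, 160 mm long. Origin: centre of its underside.
- hardwood_block: Bystander, to be left alone: brown hardwood block, 45 x 90 x 38 mm. Origin: centre of its underside.
- thread_spool_c: Bystander, to be left alone: red thread spool, 40 mm across, 50 mm high. Origin: centre of its underside.
- glue_tin: Bystander, to be left alone: round ochre and white tin, 68 mm across, 75 mm high. Origin: centre of its underside.
- punch_pliers: Bystander, to be left alone: hand punch pliers with red handles, 197 mm long. Origin: centre of its underside.

How it is judged:
By the outcome, as a careful person would: the job done as asked, in the order asked, and still so for the second after the job is handed in, with the robot touching nothing.
It also fails if it takes over 64 s, if anything falls off the work surface, if the arm or the gripper's body presses on something with over 40 N, if the wrist force passes 120 N, or if a joint passes its speed limit or range.

## Working session

There is one attempt and no reset: what is moved stays moved. The work goes in short steps, each a Python script; the robot and the scene stay as the last script left them, time stands still between calls to the robot, and variables do not carry over. Pictures are saved under pics/ and viewed, at most 10 in all, crops included, and the job is handed in when it is done.

```bash
mkdir -p pics; python3 - <<'E'
from bench import manip,get_image,calibration
import cv2
for n in("scene","top"):
    cv2.imwrite(f"pics/{n}0.png",get_image(n)); c=calibration(n); print(n,c)
o=manip.observe(); print(o["clock"],manip.grip_point_offset,o["tcp_rot"])
E
```

```text
scene {'mtx': array([[488.54019423,   0.        , 282.35532775],
       [  0.        , 488.54019423, 215.9313427 ],
       [  0.        ,   0.        ,   1.        ]]), 'origin': array([-0.33893172,  0.53414381,  0.72793073]), 'rotation': array([  60.62425468,   -0.13160519, -118.57218143])}
top {'mtx': array([[451.85173182,   0.        , 275.63429123],
       [  0.        , 451.85173182, 205.19553313],
       [  0.        ,   0.        ,   1.        ]]), 'origin': array([0.43626008, 0.03912201, 1.08560952]), 'rotation': array([  6.93907228,   1.01307338, -88.65463832])}
0.1 0.1547 [-1.79877481e+02 -1.87408350e-02  1.89515838e+01]
```

View pics/scene0.png

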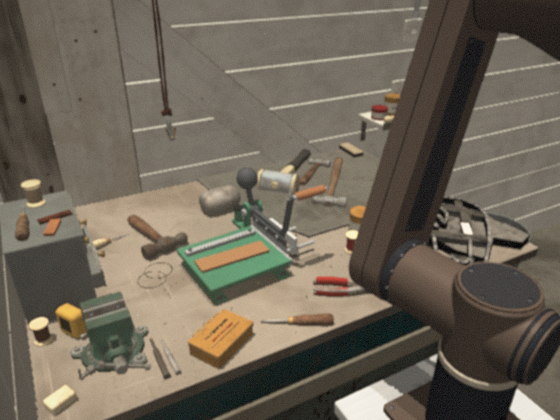

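View pics/top0.png

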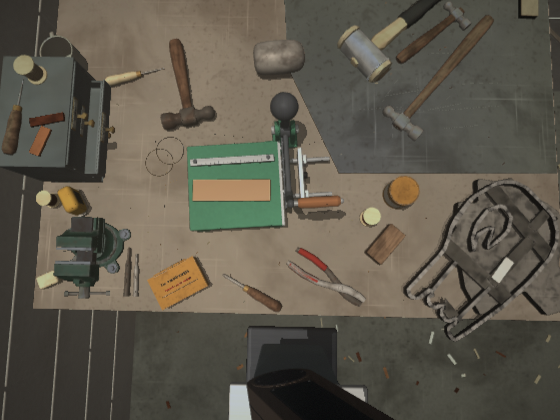

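The scene view shows the shear with its arm closed (ball weight at about 247,177). In the top view the green table spans about (187,143) to (285,231) and the strip (192,179) to (270,203). The gauge is near x=302 px, and the grip runs from (297,202) to (340,201). Next I measure with colour masks and take a close crop.

```bash
cat > h.py <<'E'
from bench import manip,get_image,calibration
import cv2, numpy as np
from scipy.spatial.transform import Rotation as R
def ray(n,uv,z):
    c=calibration(n); p=np.linalg.solve(c["mtx"],[*uv,1.]); d=R.from_euler("xyz",c["rotation"],degrees=True).apply([p[0],-p[1],-p[2]])
    o=c["origin"]; return o+d*(z-o[2])/d[2]
def proj(n,P):
    c=calibration(n); q=R.from_euler("xyz",c["rotation"],degrees=True).inv().apply(np.asarray(P)-c["origin"])
    w=c["mtx"]@[q[0],-q[1],-q[2]]; return w[:2]/w[2]
def quad(m,big=None):
    k=max(cv2.findContours(m,cv2.RETR_EXTERNAL,cv2.CHAIN_APPROX_NONE)[0],key=cv2.contourArea)
    return cv2.boxPoints(cv2.minAreaRect(k)),k
E
python3 - <<'E'
from h import *
im=get_image("top"); hsv=cv2.cvtColor(im,cv2.COLOR_BGR2HSV)
roi=np.zeros(im.shape[:2],np.uint8); roi[120:240,175:287]=255
g=cv2.inRange(hsv,(60,80,40),(90,255,255))&roi
t=cv2.inRange(hsv,(5,80,110),(22,255,255))&roi
b,k=quad(t); print("strip",b.round(1).tolist(),cv2.contourArea(k)); print(np.array([ray("top",p,.058) for p in b]).round(4))
b,k=quad(g); print("table",b.round(1).tolist()); print(np.array([ray("top",p,.05) for p in b]).round(4))
cr=cv2.resize(im[80:250,175:365],None,fx=4,fy=4,interpolation=cv2.INTER_CUBIC)[:600]; cv2.imwrite("pics/c1.png",cr[:600,:760])
E
```

```text
strip [[193.0, 179.0], [269.0, 179.0], [269.0, 200.0], [193.0, 200.0]] 1537.0
[[0.6179 0.253  0.058 ]
 [0.6215 0.077  0.058 ]
 [0.5726 0.0757 0.058 ]
 [0.5689 0.2507 0.058 ]]
table [[185.3000030517578, 139.89999389648438], [276.29998779296875, 134.8000030517578], [281.29998779296875, 224.89999389648438], [190.3000030517578, 229.89999389648438]]
[[0.7125 0.2771 0.05  ]
 [0.7287 0.0627 0.05  ]
 [0.5166 0.0463 0.05  ]
 [0.5003 0.2554 0.05  ]]
```

View pics/c1.png

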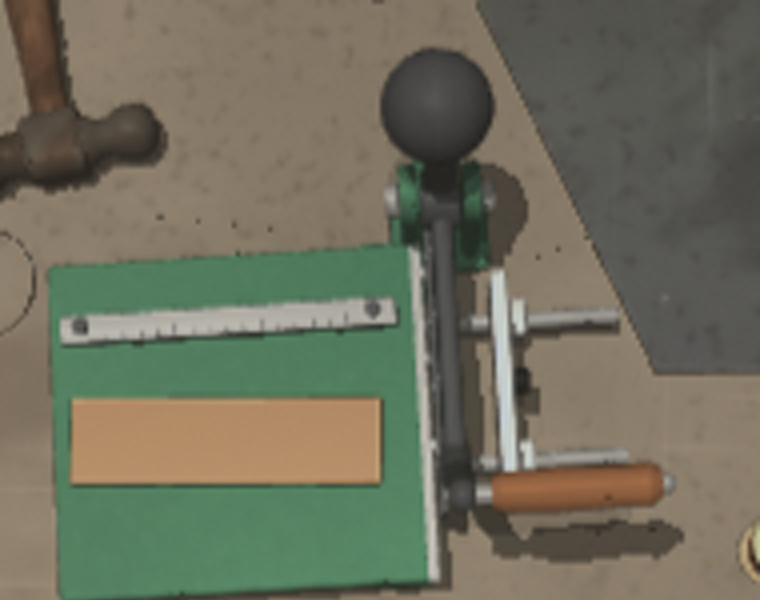

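The crop shows the table corners TL (48,268), BL (62,599), BR (438,582) and TR (420,248). The fence's near edge runs (62,345) to (397,325). The strip's corners are (71,398) to (382,485), and the gauge's left face runs about (491,272) to (506,470). The grip runs (492,490) to (662,485).

```bash
python3 - <<'E'
from h import *
P=lambda u,v,z: ray("top",((u+.0)/4+175-.375,v/4+80-.375),z)
TL,BL,BR,TR=[P(*a,.05) for a in((48,268),(62,599),(438,582),(420,248))]
F1,F2=P(62,345,.05),P(397,325,.05)
ang=lambda d:np.degrees(np.arctan2(d[1],d[0]))
print("corners",np.array([TL,BL,BR,TR]).round(4))
print("len",np.linalg.norm(TL-BL),np.linalg.norm(BR-BL),"ang x-axis",ang(TL-BL),ang(TR-BR),ang(BL-BR)-90,ang(F1-F2)-90)
th=np.radians(np.mean([ang(TL-BL),ang(BL-BR)-90,ang(F1-F2)-90]))
print("th",np.degrees(th))
M=np.array([[np.cos(th),-np.sin(th)],[np.sin(th),np.cos(th)]])
O=np.mean([TL[:2]-M@[.1,.22],BL[:2]-M@[-.1,.22],BR[:2]-M@[-.1,0],TR[:2]-M@[.1,0]],0)
print("O",O)
S=lambda p:((p[:2]-O)@M*1000).round(1)
for n,p in dict(TL=TL,BL=BL,BR=BR,TR=TR,F1=F1,F2=F2).items(): print(n,S(p))
for n,a in dict(s1=(71,398,.058),s2=(382,398,.058),s3=(382,485,.058),s4=(71,485,.058),g1=(491,272,.07),g2=(506,470,.07),gr1=(492,490,.2),gr2=(662,485,.2),ball=(437,104,.171)).items(): print(n,P(*a).round(4),S(P(*a)))
np.savez("sh.npz",th=th,O=O)
for n,a in dict(tin=(178,283,.038),edge=(270,300,.02),edgetip=(225,276,.01),pl1=(300,250,.02),pl2=(362,300,.02),block=(385,243,.038),spool=(371,216,.05),glue=(404,192,.075)).items():print(n,S(ray("top",a[:2],a[2])),ray("top",a[:2],a[2]).round(3))
E
```

```text
corners [[0.6963 0.2732 0.05  ]
 [0.5016 0.2559 0.05  ]
 [0.5162 0.0398 0.05  ]
 [0.7124 0.0545 0.05  ]]
len 0.1954424210487259 0.21657748089051118 ang x-axis 5.08413560349625 4.293588047465746 3.8614268438030876 4.603328810093785
th 4.516297085797707
O [0.61528749 0.04621127]
TL [ 98.6 219.9]
BL [-96.8 218. ]
BR [-99.3   1.4]
TR [97.5  0.7]
F1 [ 52.  213.2]
F2 [52.3 16.7]
s1 [0.6176 0.2544 0.058 ] [ 18.7 207.4]
s2 [0.6212 0.0744 0.058 ] [ 8.1 27.6]
s3 [0.5706 0.0731 0.058 ] [-42.4  30.3]
s4 [0.5668 0.2521 0.058 ] [-32.1 209. ]
g1 [0.6937 0.0131 0.07  ] [ 75.6 -39.1]
g2 [0.5791 0.0026 0.07  ] [-39.5 -40.6]
gr1 [0.5507 0.014  0.2   ] [-66.9 -27. ]
gr2 [ 0.555  -0.0697  0.2   ] [ -69.3 -110.8]
ball [0.7576 0.0456 0.171 ] [141.8 -11.8]
tin [-217.5  252.3] [0.379 0.281 0.038]
edge [-268.7   43.9] [0.344 0.069 0.02 ]
edgetip [-208.3  147.3] [0.396 0.177 0.01 ]
pl1 [-157.5  -32.5] [0.461 0.001 0.02 ]
pl2 [-280.1 -168.3] [ 0.349 -0.144  0.02 ]
block [-152.7 -228.1] [ 0.481 -0.193  0.038]
spool [ -89.7 -198.7] [ 0.542 -0.159  0.05 ]
glue [ -41.9 -272. ] [ 0.595 -0.228  0.075]
```

```bash
cat >> h.py <<'E'
try:
    d=np.load("sh.npz"); th,O=float(d["th"]),d["O"]; M=np.array([[np.cos(th),-np.sin(th)],[np.sin(th),np.cos(th)]])
except OSError: pass
YAW=np.degrees(th)
def W(x,y,z,tip=173):  # fingertip point in shear frame (mm) -> TCP world
    return [*(O+M@[x/1e3,y/1e3]),(z+tip)/1e3]
def S(p): return ((np.asarray(p)[:2]-O)@M*1000).round(1)
def st(t=""):
    o=manip.observe(); print(t,round(o["clock"],2),S(o["tcp_pos"]),o["tcp_pos"].round(4)[2] if hasattr(o["tcp_pos"],'round') else o["tcp_pos"][2],np.round(o["force"],1)); return o
E
python3 - <<'E'
from h import *
D=[180,0,YAW]
def grip(a): f=np.radians(148.1)-a; return 115+218*np.cos(f),85+218*np.sin(f)
pts=[W(grip(a)[0]-22,-74,grip(a)[1]-28) for a in np.linspace(0,.98,8)]
print([manip.inverse_kinematics(p,D) is not None for p in pts])
manip.set_gripper(0)
manip.move_to(W(-135,-74,172),D); st("appr")
for p in pts: manip.move_linear(p,D,vel=.08); st()
manip.hold(.8)
manip.move_linear(W(-20,-74,300),D,vel=.15); st("back")
for n in("scene","top"): cv2.imwrite(f"pics/{n}1.png",get_image(n))
a=cv2.imread("pics/scene1.png")[80:330,130:400]; b=cv2.imread("pics/top1.png")[80:330,170:440]
cv2.imwrite("pics/c2.png",cv2.resize(np.hstack([a,b]),(800,370)))
E
```

```text
[True, True, True, True, True, True, True, True]
appr 3.27 [-134.8  -74.6] 0.3452 [ 0.6 -0.1  1.1]
 3.95 [-92.1 -74. ] 0.3449 [-0.2 -0.2 -0.3]
 4.48 [-74.6 -73.7] 0.3708 [-6.9  0.7  1.6]
 5.02 [-53.3 -73.9] 0.394 [-6.5  0.5  4.4]
 5.55 [-29.2 -74. ] 0.4109 [-3.3 -1.3  2.1]
 6.08 [ -2.8 -74. ] 0.4252 [-1.8  0.3  1.2]
 6.62 [ 25.6 -74. ] 0.4369 [-0.6  0.2  0.2]
 7.15 [ 55.1 -74. ] 0.4443 [0.1 0.8 0.2]
 7.68 [ 85.4 -74. ] 0.4476 [-0.2  0.1 -0.3]
back 9.36 [-19.7 -74.1] 0.4729 [ 0.6 -0.4 -0.3]
```

View pics/c2.png

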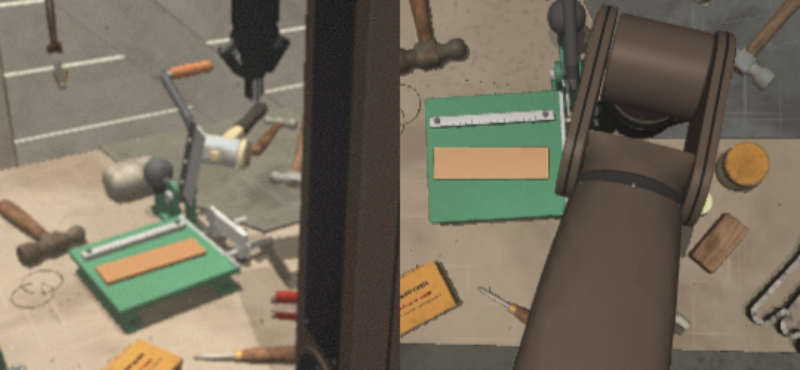

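The arm now leans back on its stop: in the scene half, the grip is at about (190,68) and the ball at (158,172), behind the pivot. The strip is unmoved. Next I push it to the fence.

```bash
cat >> h.py <<'E'
def push(x0,y0,z,ux,uy,D,tip,start,stop,lim,step=2,vel=.04):
    """straight push: fast to 'start' mm, then steps until opposing force > lim"""
    manip.move_linear(W(x0+ux*start,y0+uy*start,z,tip),D,vel=vel); s=start; manip.hold(.1)
    f0=np.array(manip.observe()["force"])[:2]@M@[ux,uy]
    while s<stop:
        s+=step; manip.move_linear(W(x0+ux*s,y0+uy*s,z,tip),D,vel=vel); f=np.array(manip.observe()["force"])[:2]@M@[ux,uy]-f0
        if -f>lim: break
    st(f"push end s={s} f={f:.1f}")
    return s
E
python3 - <<'E'
from h import *
D=[180,0,YAW]
manip.move_linear(W(-66,118,150),D,vel=.25)
manip.set_gripper(1.0)
manip.move_linear(W(-66,118,65,160),D,vel=.15); st("above")
for z in(60,57,54): manip.move_linear(W(-66,118,z,160),D,vel=.05); st()
push(-66,118,54,1,0,D,160,48,60,3.5)
manip.move_linear(W(-35,118,54,160),D,vel=.1)
manip.move_linear(W(-35,118,130,160),D,vel=.2); st("up")
E
```

```text
above 12.18 [-65.5 118. ] 0.2259 [0.3 0.3 0.6]
 12.43 [-65.8 118. ] 0.2205 [ 0.5  0.8 -0.9]
 12.68 [-66.1 118. ] 0.2169 [-0.6 -0.9 -0. ]
 12.93 [-66.1 118. ] 0.2137 [-0.1 -0.5 -0.6]
push end s=58 f=-5.5 15.63 [ -8.6 118.1] 0.2138 [-5.4 -1.   2.9]
up 16.58 [-34.9 117.9] 0.2899 [ 0.  -0.   0.1]
```

```bash
python3 - <<'E'
from h import *
q=np.array(manip.observe()["qpos"])
c=[(abs(np.array(j)-q).max(),y) for y in(YAW+90,YAW-90) if (j:=manip.inverse_kinematics(W(24,238,120,171.5),[180,0,y])) is not None]
print(c); D=[180,0,min(c)[1]]
manip.move_to(W(24,238,130,171.5),D); manip.set_gripper(.12); st()
manip.move_linear(W(24,238,54,171.5),D,vel=.15); st("down")
s=push(24,238,54,0,-1,D,171.5,78,96,3.5)
manip.move_linear(W(24,175,54,171.5),D,vel=.1)
manip.move_linear(W(24,175,150,171.5),D,vel=.2)
manip.move_linear(W(-120,260,200,171.5),D,vel=.3); st("away")
for n in("scene","top"): cv2.imwrite(f"pics/{n}2.png",get_image(n))
a=cv2.imread("pics/scene2.png")[140:320,160:340]; b=cv2.imread("pics/top2.png")[90:270,170:350]
cv2.imwrite("pics/c3.png",cv2.resize(np.hstack([a,b]),(800,400),interpolation=cv2.INTER_CUBIC))
E
```

```text
[(np.float64(79.75751486357953), np.float64(94.5162970857977))]
 18.54 [ 24. 238.] 0.3016 [ 0.3 -0.5 -0. ]
down 19.2 [ 24.4 238.1] 0.2261 [ 1.   0.9 -0.1]
push end s=88 f=-6.7 22.65 [ 23.8 151.3] 0.2255 [-0.5  6.5  0.1]
away 24.42 [-119.7  259.7] 0.3703 [ 1.   0.6 -0.2]
```

View pics/c3.png

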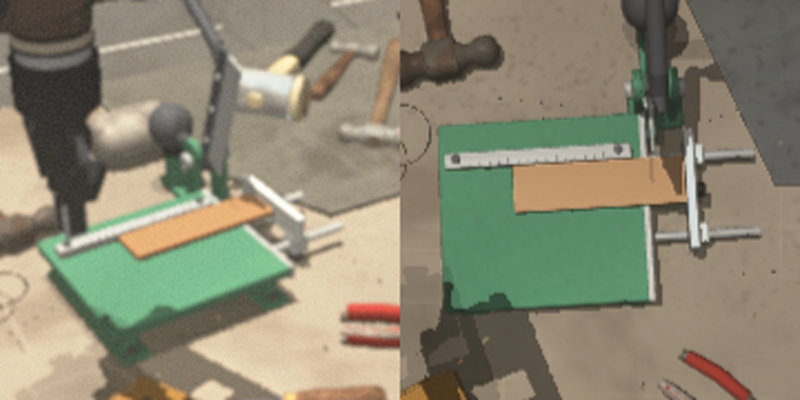

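The strip lies along the fence, with its end at the gauge at about (687,180). I'll seat it lightly once more on both sides and verify.

```bash
python3 - <<'E'
from h import *
D=[180,0,YAW]
manip.move_to(W(-42,55,130,160),D); manip.set_gripper(1.0)
manip.move_linear(W(-42,55,54,160),D,vel=.15); st("down")
push(-42,55,54,1,0,D,160,28,38,5,step=1)
manip.move_linear(W(-45,55,54,160),D,vel=.1)
manip.move_linear(W(-45,55,130,160),D,vel=.2)
D=[180,0,YAW+90]
manip.move_to(W(24,175,130,171.5),D); manip.set_gripper(.12)
manip.move_linear(W(24,175,54,171.5),D,vel=.15); st("down")
push(24,175,54,0,-1,D,171.5,20,28,5,step=1)
manip.move_linear(W(24,175,54,171.5),D,vel=.1)
manip.move_linear(W(24,175,150,171.5),D,vel=.2)
manip.move_linear(W(-120,260,200,171.5),D,vel=.3); st("away")
im=get_image("top"); cv2.imwrite("pics/top3.png",im); sc=get_image("scene"); 
cv2.imwrite("pics/c4.png",cv2.resize(im[110:210,215:350],(800,592),interpolation=cv2.INTER_CUBIC))
cv2.imwrite("pics/c5.png",sc)
E
```

```text
down 26.99 [-41.7  55. ] 0.2143 [ 0.4 -1.4 -0.4]
push end s=35 f=-7.8 29.69 [-8.1 55.1] 0.2137 [-8.3 -1.   4.7]
down 33.36 [ 24. 175.] 0.2251 [ 0.4  0.  -0.1]
push end s=25 f=-6.7 35.36 [ 23.9 151.3] 0.2256 [-1.8  6.8  0.8]
away 37.12 [-119.7  259.7] 0.3703 [ 0.5  0.4 -0.1]
```

View pics/c4.png

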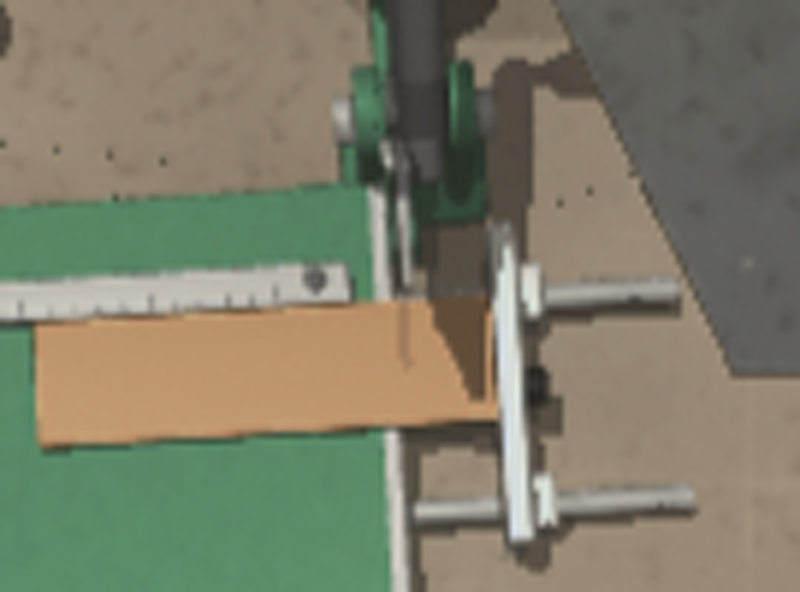

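View pics/c5.png

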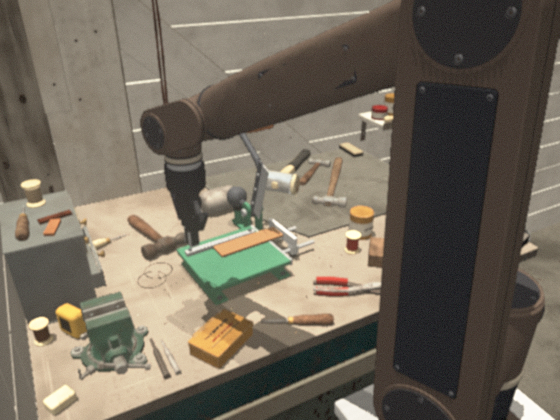

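The close view shows the strip's far side flush with the fence from (37,322) to (350,305), its end at the gauge at about (495,350), and the arm raised. The wide view shows the other things undisturbed.

```bash
python3 -c "
from bench import manip
print(manip.sign_off())"
```

```text
the job is handed in; nothing more can be done
None
```

I handed in the job at about 37 s on the robot's clock: the blade arm leans back on its stop, the strip lies along the fence with its end against the gauge, and the gauge and other things look unmoved; the judge returned no verdict.

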